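# Strip down the food processor for washing

## Task

Take the little food processor apart for washing: turn the lid anticlockwise until you feel it come up against its stop, without forcing it, and set the lid right way up, flat on the bare worktop beside the machine. Then lay the slicing disc flat in the middle of the cork trivet, never touching its blade, and put the drive stem that was under it into the bowl with the green band. Leave the other things where they are.

Things in the scene. Friction and masses are not known exactly. Their poses are not given: they have to be found in the camera images.
- motor_base: White round motor base of the food processor, 170 mm across, 70 mm high, fixed to the worktop, black dial in front. Origin: on its axis, at worktop height. A clear round bowl (inner radius 62, outer 65, rim at z = 145 mm) is fixed on it, coaxial; disc and stem stand in the bowl on the same axis, under the lid.
- lid: White round lid, 152 mm across. Origin: on its axis, at the lower edge of its skirt (z = 134 mm on the bowl); x axis along the orange tab, z up. Top face 20 mm above the origin. Three hidden lugs inside the skirt lock under the bowl's rim. When free it rises 2 mm and then lifts straight up (12 mm to clear). 0.13 to 0.22 kg.
- lid_tab: Orange turning tab on the lid's edge. Origin at its root: lid x = 72 mm, y = 0, at the height of the lid's origin; axes as the lid's. It sticks out along x to 118 mm from the lid's axis, 12 mm thick, 1 to 18 mm above the lid's origin. Push it sideways with a fingertip. It flexes about 1 mm per 4 N; over 40 N of push or squeeze breaks it.
- lid_lock (a point): Centre of the lid's top face. The lid frees only when turned anticlockwise until its lugs meet a hard stop, or to within 6 degrees of it. How far that is cannot be seen: 25 to 50 degrees, new each time. The rubber seal makes turning stiff, 3 to 12 N at the tab; at the stop the force jumps. Short of it the lid cannot be lifted.
- lid_chute (a point): Centre of the top of the lid's white feed chute, the place to lift the lid by: a solid block 40 mm along lid x, 58 mm along y, centred at lid x = -28 mm, y = 0, from 20 mm to 58 mm above the lid's origin (its grey pusher, which stays in, ends at 62 mm). This point is 58 mm above the lid's origin.
- disc: Steel slicing disc, 104 mm across, plate 5 mm thick, flat below. Origin: centre of its underside; z up. Black round hub on top, 27 mm in diameter, from 5 to 29 mm above the origin: hold it here. In the bowl the underside is at z = 113 mm and the hub's top at 142 mm, just under the lid; it slips straight up off the stem (20 mm to clear). 0.12 to 0.2 kg.
- blade: The disc's blade, one piece with it: same origin and axes. A raised sharp strip along the disc's +x axis only, from 14 to 48 mm from the centre, 9 mm wide, up to 9 mm above the disc's underside. Fingers placed on either side of the hub along the disc's y axis stay clear of it.
- stem: Black drive stem, 58 mm tall, 60 g, standing in the bowl under the disc on the machine's axis, slipped over a 26 mm high pin. Origin: centre of its foot (z = 75 mm in the bowl). 28 mm in diameter up to 34 mm, a 36 mm collar from 34 to 38 mm, above it a grey pin 14 mm in diameter up to 58 mm: hold it by this pin. Lifts straight up, 30 mm to clear.
- stem_mid (a point): Point on the stem's axis half way up, 29 mm above its foot.
- trivet: Round cork trivet, 170 mm across, 12 mm thick, loose. Origin: centre of its underside. It and the bowl with the green band stand left of the machine, in either order.
- dish: White bowl with a green band, loose, 150 mm across the rim, 68 mm high, inner floor about 10 mm above the worktop and 70 mm wide. Origin: centre of its underside.
- salt_shaker: Grey and clear salt shaker, 44 mm across, 90 mm high, loose, right of the machine and behind. Not to be moved. The worktop right of the machine, in front of it, is bare.
- timer: Red egg timer, 67 mm across, 56 mm high, loose, left of the machine and behind. Not to be moved.
- herb_jar: Herb jar with a black cap, 41 mm across, 105 mm high, loose, behind the trivet or bowl. Not to be moved.

How it is judged:
By the outcome, as a careful person would: the job done as asked, in the order asked, and still so for the second after the job is handed in, with the robot touching nothing.
It also fails if it takes over 72 s, if anything falls off the work surface, if the arm or the gripper's body presses on something with over 40 N, if the wrist force passes 120 N, or if a joint passes its speed limit or range.

## Robot

A 6-joint arm with a two-finger parallel gripper is mounted at the origin on a cart in front of the work surface, level with it; the furniture and walls round the work are solid. World frame = base frame: x ahead of the robot, y to its left, z up, the work surface at z = 0. Lengths are in m, angles in rad, forces in N, time in s.
With the tool pointing down it reaches from about 0.325 to 0.925 m from the base axis. Payload 3.1 kg.
Tool frame: the origin (TCP) lies midway between the tips of the shut fingers; the grasp point (between the pads) lies 19 mm behind it (env.hold_point_z is the distance from the TCP to the grasp point, in m); z points along the fingers, y is the line along which they close (so a half turn about z gives the same grasp; the last joint's range is limited). The gripper opens to 85 mm and grips with 20 to 120 N. Pads are 22 mm wide; open, the fingers measure 114 mm over their backs; the gripper's body (76 mm by 85 mm) begins 54 mm behind the grasp point. The pads swing forward as they close: fully open they stand 13 mm farther back than shut.
Start: joints at [1.012, 0.217, 1.613, -0, 1.311, -0.112], TCP at [0.27, 0.564, 0.231] pointing down, gripper open.
Joint ranges: [-2.75, 2.75], [-0.78, 2.1], [0.31, 2.55], [-1.13, 4.27], [0.13, 2.63], [-2.58, 2.58]. Speed limits (rad/s): [2.79, 2.79, 3.14, 3.14, 3.14, 3.14].

## Interface

Orientations are given as [roll, pitch, yaw] about the fixed x, y, z axes, in that order (R = Rz(yaw) Ry(pitch) Rx(roll)).
In Python, from bench import env, capture, camera_model, workorder, models gives the robot as it stands. The module is installed in compiled form; this text tells all that it offers.
- The arm moves only by the tool apply_moves, never from a script. Its argument "plan" is one flat list of numbers, 7 for each row, row after row: the shift along the tool's x, y, z in m, then the turn, a rotation vector about the tool's x, y, z in degrees, then the opening, from 0 (shut) to 1 (fully open). A call has 1 to 8 rows; each row is the pose to reach, as a shift and turn from the pose commanded when the call began, along the tool's axes at that moment; what a row does not reach only later rows make up. A row lasts 1/10 s, in which the tool goes at most 50 mm and 8.59 degrees, less where a joint would pass 70% of its speed; a pose out of reach is approached as far as the arm can. A call with a gripper value outside its range is refused whole. The fingers move at their own pace and stop on an object; the grip force is fixed at half the most. Time passes only in rows, so rows that repeat a pose let the fingers close. It gives the time, the measured TCP pose, the force, the opening and the grip force at its end, in the units of the state.
- env.observe(): the state, without advancing time (a new reading comes with each control period).
- capture(name): name is "scene" or "top" or "wrist"; returns (picture, depth): 420x560x3 uint8, red, green, blue; 420x560 float32, m along the optical axis (not along the pixel's ray), 0 where there is no reading.
- camera_model(name): a dict with "intrinsics" (3x3 intrinsics, pixels), "world_from_camera" (4x4, takes a point from camera to world coordinates); the wrist camera has in their place "mount" (4x4, takes a point from camera to tool coordinates, whose origin is the TCP and whose axes are the flange's). Camera axes: x right, y up, looking along -z (the intrinsics and any distortion apply to the point x, -y, -z); pixel columns grow to the right and rows downward; lengths in m; the calibration is good to about 2 mm. The wrist camera is an equidistant fisheye: a pixel r from the principal point sees the ray r / f radians off the axis. A picture is of the moment at which its call begins: read the wrist's pose just before it. camera_model takes no time and is no camera call.
- workorder.hand_in(): hands the job in; it is judged then, once.
Trained networks look in the newest picture that a camera, given by its name, has taken for a name from the list of things; names that differ only in an ending like _2 or _b are one class to them, and where a whole thing is asked for, a point or a joint stands for the part that bears it (a point fixed in the world has none). Each returns a list of dicts, best first, with "confidence" (0 to 1); they miss things now and then, are a little off and sometimes report something else, mostly with a low value. They report only what shows in the picture. A call takes as long as a camera call.
- models.spot_in(camera, target): "position" ([row, column] in pixels, amid what is visible of it).
The state is a dict: "time": time; "q": joint angles; "qvel": joint speeds; "joint_torque": joint torques, N m; "tool_pos": TCP position; "tool_rot": TCP orientation; "contact_force": force on the tool from outside, world axes, zero at the start; "torque": the same for the moment, N m; "gripper_width": opening from 0.0 (shut) to 1.0 (fully open); "grip_force": force on a finger pad.
Only numpy, scipy, OpenCV 4.12 (cv2) and the standard library are available. Lean on these libraries where they do the work, as an engineer would, in place of code of your own. Each camera call takes 0.05 s, during which the arm holds its last target. There are 200 camera calls.

## Working session

There is one attempt and no reset: what is moved stays moved. The work goes in short steps, Python scripts to look and compute and a tool call to move; the robot and the scene stay as the last step left them, time stands still between calls to the robot, and variables do not carry over. Pictures are saved under pics/ and viewed, at most 10 in all, crops included, and the job is handed in when it is done.

Besides the shell and the picture viewer there is one more tool, called after ">>>" as name(argument=value, ...) on one line, values as JSON. apply_moves: Moves the arm, as the interface text tells. Its arguments: {"type":"object","properties":{"plan":{"type":"array","items":{"type":"number"}}},"required":["plan"]}

```bash
mkdir -p pics; cat > h.py <<'E'
from bench import env, capture, camera_model, workorder, models
import numpy as np, cv2
from scipy.spatial.transform import Rotation as R
def save(n,im): cv2.imwrite('pics/'+n+'.png',im[:,:,::-1])
def cloud(cam,d):
    m=camera_model(cam);K=np.array(m['intrinsics']);T=np.array(m['world_from_camera'])
    r,c=np.mgrid[:420,:560]
    x=(c-K[0,2])/K[0,0]*d;y=(r-K[1,2])/K[1,1]*d
    P=np.stack([x,-y,-d],-1)
    P=P@T[:3,:3].T+T[:3,3]; P[d<=0]=np.nan
    return P
def st():
    s=env.observe();print('t',round(s['time'],2),'p',np.round(s['tool_pos'],4),'r',np.round(s['tool_rot'],3),'F',np.round(s['contact_force'],1),'w',round(s['gripper_width'],3),'g',np.round(s['grip_force'],1),'q',np.round(s['q'],2));return s
E
python3 - <<'E'
from h import *
s=st(); print(env.hold_point_z); m=camera_model('top'); print(m)
for cam in ['top','scene']:
    im,d=capture(cam);save(cam,im);np.save(cam+'.npy',d);np.save(cam+'im.npy',im);P=cloud(cam,d)
    for n in ['motor_base','lid','lid_tab','lid_chute','trivet','dish','salt_shaker','timer','herb_jar']:
        for o in models.spot_in(cam,n)[:2]:
            a,b=[int(v) for v in o['position']];print(cam,n,round(o['confidence'],2),a,b,np.round(P[a,b],3))
E
```

```text
t 0.0 p [0.2696 0.563  0.2299] r [-3.139 -0.     2.695] F [ 0.2 -0.5 -1. ] w 1.002 g 0.0 q [ 1.01  0.22  1.61 -0.    1.31 -0.11]
0.0187
{'intrinsics': array([[443.00969183,   0.        , 276.3656134 ],
       [  0.        , 443.00969183, 207.64708335],
       [  0.        ,   0.        ,   1.        ]]), 'world_from_camera': array([[-1.33590780e-02,  9.95367688e-01, -9.52087244e-02,
         3.93002554e-01],
       [-9.99909694e-01, -1.31590927e-02,  2.72806845e-03,
         8.66942811e-02],
       [ 1.46257075e-03,  9.52365709e-02,  9.95453593e-01,
         1.51348960e+00],
       [ 0.00000000e+00,  0.00000000e+00,  0.00000000e+00,
         1.00000000e+00]])}
top motor_base 0.78 243 287 [0.416 0.048 0.005]
top lid 0.86 216 305 [ 0.496 -0.005  0.158]
top lid_tab 0.64 218 330 [ 0.489 -0.082  0.152]
top lid_chute 0.83 216 298 [0.493 0.019 0.192]
top trivet 0.94 222 232 [0.49  0.234 0.011]
top dish 0.41 242 292 [0.419 0.032 0.032]
top salt_shaker 0.44 190 381 [ 0.584 -0.26   0.076]
top timer 0.67 186 261 [0.606 0.133 0.054]
top herb_jar 0.68 189 209 [0.59  0.298 0.108]
scene motor_base 0.59 281 284 [ 0.438 -0.05   0.044]
scene lid 0.94 224 285 [0.486 0.002 0.154]
scene lid_chute 0.69 227 286 [ 0.478 -0.009  0.153]
scene trivet 0.95 248 223 [0.464 0.225 0.012]
scene dish 0.85 213 179 [0.484 0.487 0.026]
scene salt_shaker 0.43 225 287 [ 0.484 -0.007  0.156]
scene herb_jar 0.61 210 242 [0.583 0.293 0.072]
scene herb_jar 0.56 247 226 [0.474 0.225 0.012]
```

```bash
python3 -c "
import cv2,numpy as np
a=cv2.imread('pics/top.png');b=cv2.imread('pics/scene.png');cv2.imwrite('pics/both.png',cv2.resize(np.vstack([a,b]),(400,600)))"
```

```text
(no output)
```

View pics/top.png

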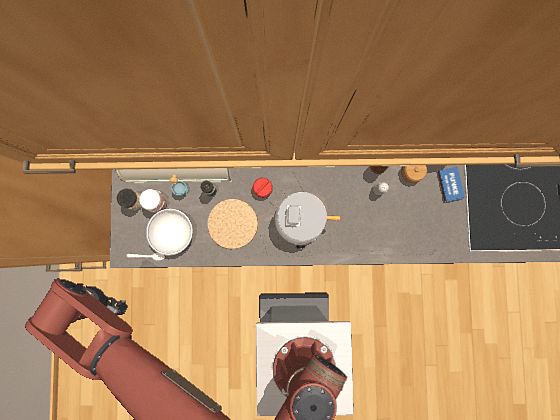

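The top view shows the machine at (302,217) with its tab pointing right (333,218), the trivet at (232,223), the dish at (169,232), the timer at (262,187), the jar at (208,188) and the salt shaker at (383,187).

```bash
python3 - <<'E'
from h import *
d=np.load('top.npy');im=np.load('topim.npy');P=cloud('top',d);hsv=cv2.cvtColor(im,cv2.COLOR_RGB2HSV)
Z=P[:,:,2]
def circ(mask,lab):
    mask=mask.astype(np.uint8);n,l,s,c=cv2.connectedComponentsWithStats(mask)
    k=1+np.argmax(s[1:,4]);m=l==k
    cs,_=cv2.findContours(m.astype(np.uint8),0,2);pt=max(cs,key=len)[:,0]
    p=P[pt[:,1],pt[:,0],:2];h=cv2.convexHull(p.astype(np.float32));(x,y),r=cv2.minEnclosingCircle(h)
    q=P[m];print(lab,'circ',np.round([x,y,r],4),'med',np.round(np.nanmedian(q,0),4),'n',m.sum())
rr,cc=np.mgrid[:420,:560]
box=lambda r0,r1,c0,c1:(rr>=r0)&(rr<=r1)&(cc>=c0)&(cc<=c1)
org=(hsv[...,0]>8)&(hsv[...,0]<22)&(hsv[...,1]>150)
circ(box(185,250,270,330)&(Z>.14)&(Z<.165)&~org,'lidtop')
circ(box(185,250,270,330)&(Z>.175),'chute')
circ(box(205,230,320,350)&org,'tab')
circ(box(195,252,205,260)&(Z>.006)&(Z<.03),'trivet')
circ(box(200,260,140,198)&(Z>.05),'dishrim')
circ(box(170,200,250,275)&(Z>.03),'timer')
circ(box(175,200,198,218)&(Z>.06),'herb')
circ(box(175,203,372,392)&(Z>.04),'salt')
# worktop front edge and heights beyond
print('front edge', [np.round(P[r,400],3).tolist() for r in (255,259,262,266)])
print('cab',[np.round(P[r,300],3).tolist() for r in (100,150,158,163,168,175)])
print('tabpix',np.round(P[218,324:344],3).tolist())
E
```

```text
lidtop circ [ 0.4966 -0.0011  0.0809] med [ 0.495  -0.003   0.1535] n 1646
chute circ [0.4987 0.033  0.0297] med [0.499  0.0336 0.1931] n 236
tab circ [ 0.4889 -0.0912  0.0192] med [ 0.4875 -0.0915  0.1494] n 26
trivet circ [0.4862 0.2318 0.0871] med [0.4855 0.2337 0.0115] n 1839
dishrim circ [0.4784 0.4551 0.1031] med [0.5255 0.4747 0.0667] n 515
timer circ [0.6055 0.1297 0.0335] med [0.6038 0.1295 0.0426] n 303
herb circ [0.6007 0.3069 0.0204] med [0.5977 0.3043 0.1036] n 153
salt circ [ 0.5931 -0.2653  0.02  ] med [ 0.592  -0.2617  0.0809] n 132
front edge [[0.371, -0.334, 0.004], [0.357, -0.335, -0.002], [0.347, -0.336, -0.006], [0.298, -0.588, -0.913]]
cab [[0.596, 0.051, 0.928], [0.596, 0.034, 0.623], [0.596, 0.03, 0.544], [0.588, 0.029, 0.527], [0.675, -0.001, -0.001], [0.65, -0.001, 0.002]]
tabpix [[0.489, -0.063, 0.154], [0.489, -0.066, 0.151], [0.489, -0.069, 0.155], [0.489, -0.072, 0.156], [0.489, -0.075, 0.156], [0.489, -0.079, 0.15], [0.489, -0.082, 0.152], [0.489, -0.085, 0.149], [0.489, -0.088, 0.152], [0.489, -0.092, 0.147], [0.489, -0.095, 0.149], [0.489, -0.098, 0.148], [0.489, -0.1, 0.154], [0.489, -0.104, 0.149], [0.489, -0.107, 0.151], [0.489, -0.11, 0.147], [0.489, -0.114, 0.144], [0.499, -0.138, -0.0], [0.5, -0.143, -0.005], [0.499, -0.146, -0.004]]
```

View pics/scene.png

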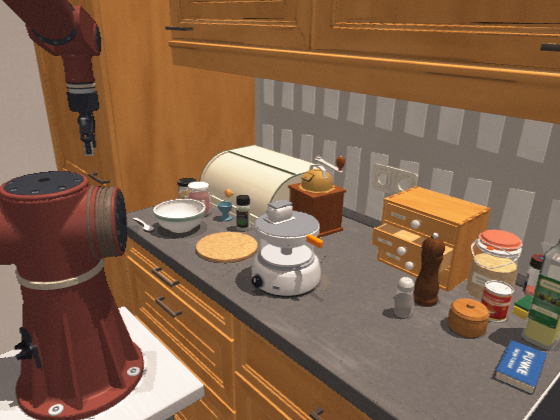

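```bash
cat >> h.py <<'E'
def rel(p,yaw,s=None):
    "shift/turn (tool axes) from the measured pose to tool-down pose p, yaw"
    s=s or env.observe();A=R.from_euler('xyz',s['tool_rot']);B=R.from_euler('xyz',[np.pi,0,yaw])
    print(' shift',np.round(A.inv().apply(np.array(p)-s['tool_pos']),4),'turn',np.round((A.inv()*B).as_rotvec(degrees=True),2))
E
python3 - <<'E'
from h import *
rel([.446,-.098,.25],1.48)
d=np.load('top.npy');P=cloud('top',d);Z=P[:,:,2]
m=np.zeros_like(Z,bool);m[208:256,145:195]=1
q=P[m&(Z>.055)&(Z<.08)];print(q[:,:2].min(0),q[:,:2].max(0));c=q[:,:2]
A=np.c_[2*c,np.ones(len(c))];print(np.linalg.lstsq(A,(c**2).sum(1),rcond=None)[0], len(c))
f=P[m&(Z<.03)&(Z>.006)];print('floor',np.median(f,0))
E
```

```text
shift [-0.4446 -0.5207 -0.0187] turn [-0.  -0.  69.6]
[0.3847226  0.35922493] [0.53628714 0.50732118]
[ 0.46112291  0.43516754 -0.3965267 ] 251
floor [0.45885616 0.44038073 0.01602019]
```

>>> apply_moves(plan=[-0.444, -0.521, -0.02, 0, 0, 69.6, 0, -0.444, -0.521, -0.02, 0, 0, 69.6, 0, -0.444, -0.521, -0.02, 0, 0, 69.6, 0, -0.444, -0.521, -0.02, 0, 0, 69.6, 0, -0.444, -0.521, -0.02, 0, 0, 69.6, 0, -0.444, -0.521, -0.02, 0, 0, 69.6, 0, -0.444, -0.521, -0.02, 0, 0, 69.6, 0, -0.444, -0.521, -0.02, 0, 0, 69.6, 0])

```text
time: 1.8
tool_pos: [0.3726, 0.1754, 0.2434]
tool_rot: [3.14, -0.0, 1.489]
contact_force: [0.2, 0.0, -0.4]
gripper_width: -0.001
grip_force: 0.0
```

```bash
python3 -c "
from h import *
st();rel([.446,-.098,.25],1.48)"
```

```text
t 1.8 p [0.3726 0.1754 0.2434] r [ 3.14  -0.     1.489] F [ 0.2  0.  -0.4] w -0.001 g 0.0 q [ 0.27 -0.28  2.07 -0.    1.35  0.35]
 shift [-0.2665  0.0954 -0.0066] turn [ 0.08 -0.03  0.53]
```

>>> apply_moves(plan=[-0.266, 0.095, -0.007, 0, 0, 0.5, 0, -0.266, 0.095, -0.007, 0, 0, 0.5, 0, -0.266, 0.095, -0.007, 0, 0, 0.5, 0, -0.266, 0.095, -0.007, 0, 0, 0.5, 0, -0.266, 0.095, -0.007, 0, 0, 0.5, 0, -0.266, 0.095, -0.007, 0, 0, 0.5, 0, -0.266, 0.095, -0.007, 0, 0, 0.5, 0, -0.266, 0.095, -0.007, 0, 0, 0.5, 0])

```text
time: 2.6
tool_pos: [0.4468, -0.0956, 0.2499]
tool_rot: [-3.141, -0.001, 1.484]
contact_force: [0.1, 0.5, -0.7]
gripper_width: 0.005
grip_force: 0.0
```

```bash
python3 - <<'E'
from h import *
s=st();im,d=capture('wrist');save('w1',im);m=camera_model('wrist');print(m);rel([.446,-.098,.14],1.48)
for n in ['lid_tab','lid_chute','lid_lock','motor_base']:
    print(n,models.spot_in('wrist',n)[:1])
np.save('w1.npy',d)
E
```

```text
t 2.6 p [ 0.4468 -0.0956  0.2499] r [-3.141e+00 -1.000e-03  1.484e+00] F [ 0.1  0.5 -0.7] w 0.005 g 0.0 q [-0.37 -0.17  1.97  0.    1.34 -0.28]
{'intrinsics': array([[325.1922621 ,   0.        , 278.25166769],
       [  0.        , 325.1922621 , 210.73920069],
       [  0.        ,   0.        ,   1.        ]]), 'mount': array([[-1.44435009e-05,  9.55306445e-01,  2.95617312e-01,
         7.45114221e-02],
       [ 9.99999996e-01, -1.09992030e-05,  8.44034139e-05,
        -6.76536409e-04],
       [ 8.38826802e-05,  2.95617312e-01, -9.55306442e-01,
        -1.42935501e-01],
       [ 0.00000000e+00,  0.00000000e+00,  0.00000000e+00,
         1.00000000e+00]])}
 shift [-0.0033 -0.0003  0.1098] turn [-0.04 -0.05  0.32]
lid_tab [{'position': [199.7, 331.5], 'confidence': 0.61}]
lid_chute [{'position': [83.7, 331.0], 'confidence': 0.71}]
lid_lock []
motor_base [{'position': [98.6, 230.4], 'confidence': 0.63}]
```

View pics/w1.png

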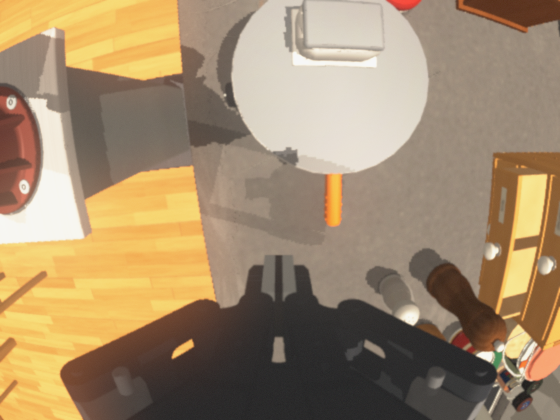

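The wrist view shows the tab at columns 327–342, rows 172–226, with the chute at about (340,25) and the closed fingertips at (278,265).

```bash
cat >> h.py <<'E'
def wcloud(d,s):
    m=camera_model('wrist');K=np.array(m['intrinsics']);M=np.array(m['mount'])
    r,c=np.mgrid[:420,:560];x=c-K[0,2];y=r-K[1,2];rr=np.hypot(x,y)+1e-9;th=rr/K[0,0]
    k=np.tan(np.minimum(th,1.5))/rr
    P=np.stack([x*k*d,-y*k*d,-d],-1)@M[:3,:3].T+M[:3,3]
    P=R.from_euler('xyz',s['tool_rot']).apply(P.reshape(-1,3)).reshape(P.shape)+s['tool_pos'];P[d<=0]=np.nan
    return P
E
python3 - <<'E'
from h import *
s=env.observe();d=np.load('w1.npy');im=cv2.imread('pics/w1.png');P=wcloud(d,s);Z=P[...,2]
hsv=cv2.cvtColor(im,cv2.COLOR_BGR2HSV)
org=(hsv[...,0]>8)&(hsv[...,0]<22)&(hsv[...,1]>180)&(Z>.135)&(Z<.165);org[:, :300]=0
q=P[org];print('tab',len(q),np.round(np.nanmedian(q,0),4),np.round(q.min(0),4),np.round(q.max(0),4))
m=(Z>.145)&(Z<.165)&~org;m[:,:220]=0;m[175:]=0
q=P[m];c=cv2.convexHull(q[:,:2].astype(np.float32))[:,0];print('lid z',np.median(q[:,2]))
c=c[(c[:,1]<.02)];A=np.c_[2*c,np.ones(len(c))];l=np.linalg.lstsq(A,(c**2).sum(1),rcond=None)[0];print(l[:2],np.sqrt(l[2]+l[0]**2+l[1]**2))
m=Z>.185;m[120:]=0;q=P[m];print('chute',np.median(q,0),cv2.minAreaRect(q[:,:2].astype(np.float32)))
E
```

```text
tab 564 [ 0.4882 -0.0931  0.1523] [ 0.4826 -0.3579  0.1379] [ 0.7774 -0.0691  0.1545]
lid z 0.15450681685165377
[0.49487051 0.00613287] 0.07491556703416097
chute [0.4950558  0.03249963 0.19498384] ((0.49606019258499146, 0.03356516733765602), (0.03538069501519203, 0.05322938412427902), 87.530029296875)
```

>>> apply_moves(plan=[-0.003, 0, 0.05, 0, 0, 0.3, 0, -0.003, 0, 0.1, 0, 0, 0.3, 0, -0.003, 0, 0.11, 0, 0, 0.3, 0, -0.003, 0, 0.11, 0, 0, 0.3, 0])

```text
time: 3.25
tool_pos: [0.4448, -0.0969, 0.1382]
tool_rot: [-3.136, -0.002, 1.482]
contact_force: [-1.4, -0.6, 0.1]
gripper_width: 0.0
grip_force: 0.0
```

```bash
python3 - <<'E'
import numpy as np
for f in [0,2,4,6,9,12,15,18,20]:
    a=np.radians(f);c,s=np.cos(a),np.sin(a);print(f,np.round([.104-.104*c-.0205*s,.041+.104*s-.0205*c],4))
E
```

```text
0 [0.     0.0205]
2 [-0.0007  0.0241]
4 [-0.0012  0.0278]
6 [-0.0016  0.0315]
9 [-0.0019  0.037 ]
12 [-0.002   0.0426]
15 [-0.0018  0.0481]
18 [-0.0012  0.0536]
20 [-0.0007  0.0573]
```

>>> apply_moves(plan=[0, 0.012, 0, 0, 0, 0, 0, 0, 0.02, 0, 0, 0, 0, 0, 0, 0.02, 0, 0, 0, 0, 0])

```text
time: 3.55
tool_pos: [0.4703, -0.1011, 0.143]
tool_rot: [3.135, 0.002, 1.481]
contact_force: [-0.1, -0.3, 0.6]
gripper_width: 0.002
grip_force: 0.0
```

```bash
python3 -c "
from h import *
st();st()"
```

```text
t 3.55 p [ 0.4703 -0.1011  0.143 ] r [3.135e+00 2.000e-03 1.481e+00] F [-0.1 -0.3  0.6] w 0.002 g 0.0 q [-0.36  0.    2.03  0.    1.11 -0.27]
t 3.55 p [ 0.4703 -0.1011  0.143 ] r [3.135e+00 2.000e-03 1.481e+00] F [-0.1 -0.3  0.6] w 0.002 g 0.0 q [-0.36  0.    2.03  0.    1.11 -0.27]
```

>>> apply_moves(plan=[0, 0.003, 0.003, 0, 0, 0, 0, 0, 0.003, 0.003, 0, 0, 0, 0])

```text
time: 3.75
tool_pos: [0.47, -0.1004, 0.1373]
tool_rot: [3.141, 0.0, 1.481]
contact_force: [0.3, -0.2, -0.8]
gripper_width: 0.0
grip_force: 0.0
```

```bash
python3 - <<'E'
import numpy as np
for f in [2,4,6,8,10,12,14,16]:
    a=np.radians(f);c,s=np.cos(a),np.sin(a);print(f,np.round([.105-.105*c-.0157*s,.0157+.105*s-.0157*c],4))
E
```

```text
2 [-0.0005  0.0037]
4 [-0.0008  0.0074]
6 [-0.0011  0.0111]
8 [-0.0012  0.0148]
10 [-0.0011  0.0185]
12 [-0.001   0.0222]
14 [-0.0007  0.0259]
16 [-0.0003  0.0296]
```

>>> apply_moves(plan=[-0.0005, 0.0037, 0, 0, 0, -2, 0, -0.0008, 0.0074, 0, 0, 0, -4, 0, -0.0008, 0.0074, 0, 0, 0, -4, 0])

```text
time: 4.05
tool_pos: [0.4765, -0.1017, 0.1368]
tool_rot: [-3.14, -0.0, 1.551]
contact_force: [-1.1, -0.6, 0.9]
gripper_width: 0.002
grip_force: 0.6
```

>>> apply_moves(plan=[-0.0005, 0.0037, 0, 0, 0, -2, 0, -0.0008, 0.0074, 0, 0, 0, -4, 0, -0.0011, 0.0111, 0, 0, 0, -6, 0, -0.0012, 0.0148, 0, 0, 0, -8, 0, -0.0011, 0.0185, 0, 0, 0, -10, 0, -0.0011, 0.0185, 0, 0, 0, -10, 0])

```text
time: 4.65
tool_pos: [0.4946, -0.1029, 0.1366]
tool_rot: [-3.14, -0.001, 1.725]
contact_force: [-2.1, 0.4, 0.3]
gripper_width: 0.001
grip_force: 0.9
```

```bash
cat >> h.py <<'E'
def tab(C=(.495,.003)):
    s=env.observe();im,d=capture('wrist');P=wcloud(d,s);Z=P[...,2];hsv=cv2.cvtColor(im,cv2.COLOR_RGB2HSV)
    r=np.hypot(P[...,0]-C[0],P[...,1]-C[1])
    o=(hsv[...,0]>8)&(hsv[...,0]<22)&(hsv[...,1]>170)&(Z>.13)&(Z<.17)&(r<.13)&(r>.07)
    q=P[o];a=np.degrees(np.arctan2(q[:,1]-C[1],q[:,0]-C[0]))
    print('tab n',o.sum(),'ang',np.round(np.median(a),2),'r',np.round([r[o].min(),r[o].max()],3));return im
E
python3 - <<'E'
from h import *
st();im=tab();save('w2',im)
E
```

```text
t 4.65 p [ 0.4946 -0.1029  0.1366] r [-3.140e+00 -1.000e-03  1.725e+00] F [-2.1  0.4  0.3] w 0.001 g 0.9 q [-0.34  0.07  1.97  0.    1.1  -0.5 ]
tab n 1991 ang -80.19 r [0.072 0.114]
```

View pics/w2.png

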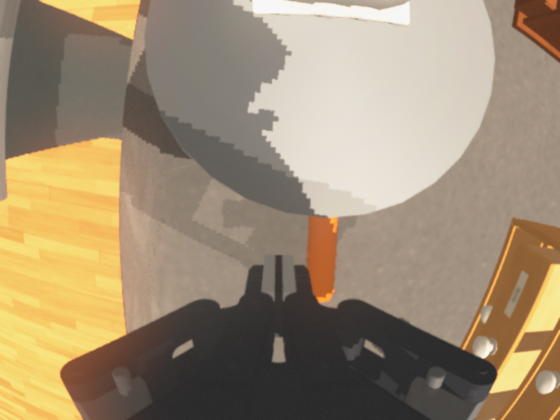

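The picture shows the finger in contact with the tab at (320,260), and the lid has turned about 13°. I'll keep pushing.

>>> apply_moves(plan=[-0.0005, 0.0037, 0, 0, 0, -2, 0, -0.0008, 0.0074, 0, 0, 0, -4, 0, -0.0011, 0.0111, 0, 0, 0, -6, 0, -0.0012, 0.0148, 0, 0, 0, -8, 0])

```text
time: 5.1
tool_pos: [0.5092, -0.1022, 0.1367]
tool_rot: [-3.14, -0.0, 1.865]
contact_force: [-2.6, -0.8, 0.5]
gripper_width: -0.001
grip_force: 1.3
```

>>> apply_moves(plan=[-0.0003, 0.0018, 0, 0, 0, -1, 0, -0.0005, 0.0037, 0, 0, 0, -2, 0])

```text
time: 5.3
tool_pos: [0.5132, -0.1016, 0.1367]
tool_rot: [-3.14, -0.001, 1.9]
contact_force: [-2.5, -0.3, 0.2]
gripper_width: 0.0
grip_force: 1.4
```

>>> apply_moves(plan=[-0.0003, 0.0018, 0, 0, 0, -1, 0, -0.0005, 0.0037, 0, 0, 0, -2, 0])

```text
time: 5.5
tool_pos: [0.5172, -0.1008, 0.1368]
tool_rot: [-3.141, -0.0, 1.936]
contact_force: [-2.6, -0.0, 0.4]
gripper_width: -0.002
grip_force: 1.5
```

>>> apply_moves(plan=[-0.0002, 0.0012, 0, 0, 0, -0.6, 0, -0.0004, 0.0024, 0, 0, 0, -1.3, 0])

```text
time: 5.7
tool_pos: [0.5199, -0.1003, 0.1369]
tool_rot: [-3.141, -0.0, 1.958]
contact_force: [-2.6, 0.1, 1.4]
gripper_width: -0.001
grip_force: 1.4
```

>>> apply_moves(plan=[-0.0002, 0.0012, 0, 0, 0, -0.6, 0, -0.0004, 0.0024, 0, 0, 0, -1.3, 0])

```text
time: 5.9
tool_pos: [0.5231, -0.1, 0.1373]
tool_rot: [3.14, 0.001, 1.981]
contact_force: [-1.4, -0.9, 0.7]
gripper_width: 0.0
grip_force: 0.6
```

>>> apply_moves(plan=[-0.0002, 0.0012, 0, 0, 0, -0.6, 0, -0.0004, 0.0024, 0, 0, 0, -1.3, 0])

```text
time: 6.1
tool_pos: [0.5256, -0.0995, 0.1375]
tool_rot: [3.14, 0.001, 2.004]
contact_force: [-1.5, -1.8, 0.3]
gripper_width: 0.002
grip_force: 0.6
```

>>> apply_moves(plan=[-0.0002, 0.0012, 0, 0, 0, -0.6, 0, -0.0004, 0.0024, 0, 0, 0, -1.3, 0])

```text
time: 6.3
tool_pos: [0.5275, -0.0988, 0.1373]
tool_rot: [3.141, 0.001, 2.026]
contact_force: [-0.6, 0.1, 1.1]
gripper_width: 0.001
grip_force: 0.6
```

```bash
python3 - <<'E'
from h import *
s=st();im=tab();save('w3',im);print(np.degrees(np.arctan2(s['tool_pos'][1]-.003,s['tool_pos'][0]-.495)))
E
```

```text
t 6.3 p [ 0.5275 -0.0988  0.1373] r [3.141e+00 1.000e-03 2.026e+00] F [-0.6  0.1  1.1] w 0.001 g 0.6 q [-0.32  0.13  1.9  -0.    1.11 -0.77]
tab n 2055 ang -62.43 r [0.073 0.114]
-72.28112832298974
```

View pics/w3.png

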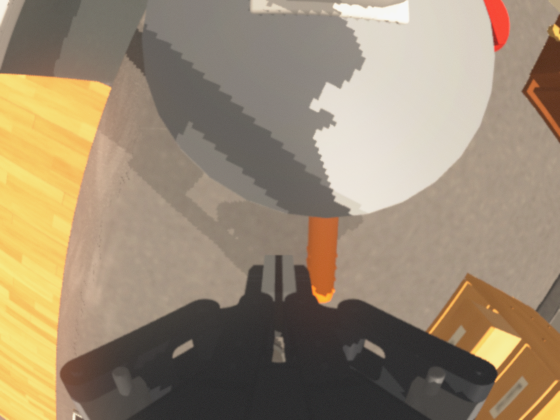

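Still in contact at (315,255); the lid has turned about 32° so far, with no stop felt.

>>> apply_moves(plan=[-0.0002, 0.0012, 0, 0, 0, -0.6, 0, -0.0004, 0.0024, 0, 0, 0, -1.3, 0])

```text
time: 6.55
tool_pos: [0.5295, -0.0979, 0.137]
tool_rot: [3.141, 0.0, 2.049]
contact_force: [-1.5, -1.6, 1.1]
gripper_width: -0.001
grip_force: 0.7
```

>>> apply_moves(plan=[-0.0002, 0.0012, 0, 0, 0, -0.6, 0, -0.0004, 0.0024, 0, 0, 0, -1.3, 0])

```text
time: 6.75
tool_pos: [0.5316, -0.0978, 0.137]
tool_rot: [-3.141, 0.001, 2.072]
contact_force: [-2.5, -3.5, 2.3]
gripper_width: -0.003
grip_force: 1.8
```

>>> apply_moves(plan=[-0.0002, 0.0012, 0, 0, 0, -0.6, 0, -0.0004, 0.0024, 0, 0, 0, -1.3, 0])

```text
time: 6.95
tool_pos: [0.5332, -0.0974, 0.1369]
tool_rot: [-3.139, 0.001, 2.095]
contact_force: [-4.9, -4.6, 2.1]
gripper_width: 0.001
grip_force: 3.4
```

>>> apply_moves(plan=[-0.0002, 0.0012, 0, 0, 0, -0.6, 0, -0.0004, 0.0024, 0, 0, 0, -1.3, 0])

```text
time: 7.15
tool_pos: [0.5345, -0.0971, 0.1366]
tool_rot: [-3.136, 0.0, 2.118]
contact_force: [-7.5, -7.2, 2.1]
gripper_width: -0.001
grip_force: 4.7
```

```bash
python3 - <<'E'
from h import *
s=st();im=tab()
E
```

```text
t 7.15 p [ 0.5345 -0.0971  0.1366] r [-3.136  0.     2.118] F [-7.5 -7.2  2.1] w -0.001 g 4.7 q [-0.31  0.15  1.88 -0.    1.11 -0.85]
tab n 2019 ang -59.2 r [0.073 0.115]
```

>>> apply_moves(plan=[-0.0002, 0.0012, 0, 0, 0, -0.6, 0, -0.0004, 0.0024, 0, 0, 0, -1.3, 0])

```text
time: 7.4
tool_pos: [0.5358, -0.0969, 0.1363]
tool_rot: [-3.133, -0.0, 2.141]
contact_force: [-8.3, -9.0, 2.5]
gripper_width: 0.003
grip_force: 6.0
```

```bash
python3 - <<'E'
from h import *
s=st();im=tab()
E
```

```text
t 7.4 p [ 0.5358 -0.0969  0.1363] r [-3.133 -0.     2.141] F [-8.3 -9.   2.5] w 0.003 g 6.0 q [-0.3   0.15  1.88 -0.01  1.12 -0.87]
tab n 1995 ang -58.72 r [0.073 0.115]
```

>>> apply_moves(plan=[-0.0002, 0.0012, 0, 0, 0, -0.6, 0, -0.0004, 0.0024, 0, 0, 0, -1.3, 0])

```text
time: 7.65
tool_pos: [0.5371, -0.0965, 0.136]
tool_rot: [-3.131, -0.001, 2.164]
contact_force: [-10.0, -11.9, 3.0]
gripper_width: -0.0
grip_force: 7.3
```

```bash
python3 - <<'E'
from h import *
s=st();im=tab()
E
```

```text
t 7.65 p [ 0.5371 -0.0965  0.136 ] r [-3.131e+00 -1.000e-03  2.164e+00] F [-10.  -11.9   3. ] w -0.0 g 7.3 q [-0.3   0.16  1.87 -0.01  1.12 -0.89]
tab n 1976 ang -58.24 r [0.073 0.115]
```

>>> apply_moves(plan=[0, -0.015, 0, 0, 0, 0, 0, 0, -0.03, -0.02, 0, 0, 0, 0, 0, -0.03, -0.06, 0, 0, 0, 0, 0, -0.03, -0.11, 0, 0, 0, 0, 0, -0.03, -0.14, 0, 0, 0, 0])

```text
time: 8.2
tool_pos: [0.5176, -0.1102, 0.2811]
tool_rot: [3.136, 0.004, 2.162]
contact_force: [0.4, -0.7, 1.1]
gripper_width: -0.002
grip_force: 0.0
```

```bash
python3 - <<'E'
from h import *
s=st();rel([.481,.027,.28],.532)
E
```

```text
t 8.2 p [ 0.5176 -0.1102  0.2811] r [3.136 0.004 2.162] F [ 0.4 -0.7  1.1] w -0.002 g 0.0 q [-0.34 -0.03  1.79  0.    1.38 -0.94]
 shift [0.1343 0.0461 0.0009] turn [ 4.200e-01 -9.000e-02  9.338e+01]
```

>>> apply_moves(plan=[0.134, 0.046, 0, 0, 0, 93.4, 1, 0.134, 0.046, 0, 0, 0, 93.4, 1, 0.134, 0.046, 0, 0, 0, 93.4, 1, 0.134, 0.046, 0, 0, 0, 93.4, 1, 0.134, 0.046, 0, 0, 0, 93.4, 1, 0.134, 0.046, 0, 0, 0, 93.4, 1, 0.134, 0.046, 0, 0, 0, 93.4, 1, 0.134, 0.046, 0, 0, 0, 93.4, 1])

```text
time: 9.0
tool_pos: [0.4796, 0.0275, 0.277]
tool_rot: [-3.142, -0.002, 0.991]
contact_force: [-0.2, -0.3, -0.4]
gripper_width: 1.0
grip_force: 0.0
```

```bash
python3 - <<'E'
from h import *
s=st();rel([.481,.027,.28],.532)
im,d=capture('wrist');P=wcloud(d,s);Z=P[...,2]
m=(Z>.18)&(Z<.2)&(np.hypot(P[...,0]-.481,P[...,1]-.027)<.05)
q=P[m];print(len(q),np.median(q,0),cv2.minAreaRect(q[:,:2].astype(np.float32)))
m=(Z>.148)&(Z<.16)&(np.hypot(P[...,0]-.495,P[...,1]-.003)<.09);q=P[m];print(cv2.minEnclosingCircle(q[:,:2].astype(np.float32)))
tab();save('w4',im)
E
```

```text
t 9.0 p [0.4796 0.0275 0.277 ] r [-3.142e+00 -2.000e-03  9.910e-01] F [-0.2 -0.3 -0.4] w 1.0 g 0.0 q [-0.09 -0.14  1.89  0.    1.38  0.49]
 shift [ 0.0003  0.0014 -0.003 ] turn [-0.03 -0.14 26.28]
3689 [0.48641728 0.03456007 0.19655007] ((0.4861718416213989, 0.03182455152273178), (0.05462586134672165, 0.0404314361512661), 27.247142791748047)
((0.5004726648330688, -0.0008202157914638519), 0.08386827260255814)
tab n 235 ang -58.52 r [0.074 0.115]
```

View pics/w4.png

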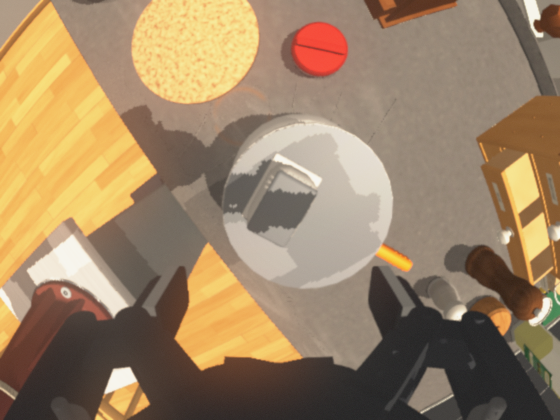

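The chute sits at (285,205), and the trivet and timer are well clear. I'll descend onto the chute.

>>> apply_moves(plan=[0.0045, 0.0023, 0, 0, 0, 8.5, 1, 0.0045, 0.0023, 0, 0, 0, 17, 1, 0.0045, 0.0023, 0, 0, 0, 27.3, 1, 0.0045, 0.0023, 0.03, 0, 0, 27.3, 1, 0.0045, 0.0023, 0.07, 0, 0, 27.3, 1, 0.0045, 0.0023, 0.1, 0, 0, 27.3, 1, 0.0045, 0.0023, 0.114, 0, 0, 27.3, 1, 0.0045, 0.0023, 0.114, 0, 0, 27.3, 1])

```text
time: 9.9
tool_pos: [0.4819, 0.0294, 0.1607]
tool_rot: [-3.138, 0.004, 0.521]
contact_force: [0.0, -0.6, 0.5]
gripper_width: 1.0
grip_force: 0.0
```

>>> apply_moves(plan=[0, 0, 0, 0, 0, 0, 0, 0, 0, 0, 0, 0, 0, 0, 0, 0, 0, 0, 0, 0, 0, 0, 0, 0, 0, 0, 0, 0, 0, 0, 0, 0, 0, 0, 0, 0, 0, 0, 0, 0, 0, 0])

```text
time: 10.5
tool_pos: [0.4846, 0.0295, 0.1642]
tool_rot: [3.141, -0.002, 0.519]
contact_force: [-1.4, 2.6, 4.1]
gripper_width: 0.462
grip_force: 59.3
```

```bash
python3 - <<'E'
from h import *
s=st()
E
```

```text
t 10.5 p [0.4846 0.0295 0.1642] r [ 3.141e+00 -2.000e-03  5.190e-01] F [-1.4  2.6  4.1] w 0.462 g 59.3 q [-0.08 -0.01  2.    0.    1.16  0.97]
```

>>> apply_moves(plan=[0, 0, -0.004, 0, 0, 0, 0, 0, 0, -0.008, 0, 0, 0, 0, 0, 0, -0.008, 0, 0, 0, 0])

```text
time: 10.8
tool_pos: [0.4834, 0.0289, 0.1707]
tool_rot: [3.142, 0.001, 0.52]
contact_force: [0.3, 0.3, -1.7]
gripper_width: 0.465
grip_force: 59.4
```

>>> apply_moves(plan=[0, 0, -0.03, 0, 0, 0, 0, 0, 0, -0.07, 0, 0, 0, 0, -0.01, 0.012, -0.09, 0, 0, 0, 0, -0.159, 0.185, -0.09, 0, 0, 0, 0, -0.159, 0.185, -0.09, 0, 0, 0, 0, -0.159, 0.185, -0.09, 0, 0, 0, 0, -0.159, 0.185, -0.09, 0, 0, 0, 0, -0.159, 0.185, -0.09, 0, 0, 0, 0])

```text
time: 11.6
tool_pos: [0.4358, -0.2138, 0.2603]
tool_rot: [3.141, 0.003, 0.517]
contact_force: [-1.0, -0.0, -1.5]
gripper_width: 0.458
grip_force: 63.1
```

```bash
python3 - <<'E'
from h import *
s=st();rel([.437,-.21,.034],.52)
E
```

```text
t 11.6 p [ 0.4358 -0.2138  0.2603] r [3.141e+00 3.000e-03 5.170e-01] F [-1.  -0.  -1.5] w 0.458 g 63.1 q [-0.6  -0.11  1.9  -0.    1.35  0.45]
 shift [ 0.0035 -0.0029  0.2263] turn [ 0.02  0.15 -0.16]
```

>>> apply_moves(plan=[0, 0, 0.05, 0, 0, 0, 0, 0, 0, 0.1, 0, 0, 0, 0, 0, 0, 0.15, 0, 0, 0, 0, 0, 0, 0.19, 0, 0, 0, 0, 0, 0, 0.21, 0, 0, 0, 0, 0, 0, 0.222, 0, 0, 0, 0, 0, 0, 0.222, 0, 0, 0, 0, 0, 0, 0.222, 0, 0, 0, 0])

```text
time: 12.4
tool_pos: [0.4384, -0.2111, 0.0398]
tool_rot: [3.14, -0.0, 0.52]
contact_force: [0.6, -0.1, -0.9]
gripper_width: 0.462
grip_force: 63.0
```

>>> apply_moves(plan=[0, 0, 0.003, 0, 0, 0, 0, 0, 0, 0.006, 0, 0, 0, 0, 0, 0, 0.006, 0, 0, 0, 0])

```text
time: 12.7
tool_pos: [0.4379, -0.2107, 0.0335]
tool_rot: [3.141, -0.0, 0.52]
contact_force: [0.5, -0.3, -1.7]
gripper_width: 0.46
grip_force: 63.0
```

>>> apply_moves(plan=[0, 0, 0.0025, 0, 0, 0, 0, 0, 0, 0.0025, 0, 0, 0, 0])

```text
time: 12.9
tool_pos: [0.4375, -0.2104, 0.0304]
tool_rot: [-3.141, 0.0, 0.52]
contact_force: [-0.2, 0.7, -2.1]
gripper_width: 0.457
grip_force: 63.0
```

>>> apply_moves(plan=[0, 0, 0.0015, 0, 0, 0, 0, 0, 0, 0.0015, 0, 0, 0, 0])

```text
time: 13.1
tool_pos: [0.4376, -0.2104, 0.0302]
tool_rot: [-3.141, 0.001, 0.52]
contact_force: [-4.6, 2.8, 7.4]
gripper_width: 0.467
grip_force: 64.3
```

>>> apply_moves(plan=[0, 0, -0.0005, 0, 0, 0, 1, 0, 0, -0.0005, 0, 0, 0, 1, 0, 0, -0.0005, 0, 0, 0, 1, 0, 0, -0.0005, 0, 0, 0, 1, 0, 0, -0.03, 0, 0, 0, 1, 0, 0, -0.08, 0, 0, 0, 1, 0, 0, -0.13, 0, 0, 0, 1, 0, 0, -0.18, 0, 0, 0, 1])

```text
time: 13.9
tool_pos: [0.4371, -0.2102, 0.2105]
tool_rot: [-3.141, 0.0, 0.52]
contact_force: [0.3, -0.5, 0.3]
gripper_width: 0.994
grip_force: 0.0
```

>>> apply_moves(plan=[0.05, -0.05, -0.05, 0, 0, -39, 1, 0.157, -0.157, -0.06, 0, 0, -39, 1, 0.157, -0.157, -0.06, 0, 0, -39, 1, 0.157, -0.157, -0.06, 0, 0, -39, 1, 0.157, -0.157, -0.06, 0, 0, -39, 1, 0.157, -0.157, -0.06, 0, 0, -39, 1, 0.157, -0.157, -0.06, 0, 0, -39, 1])

```text
time: 14.6
tool_pos: [0.4958, 0.0042, 0.2688]
tool_rot: [-3.141, 0.001, 1.201]
contact_force: [0.3, -0.4, -0.2]
gripper_width: 1.002
grip_force: 0.0
```

```bash
python3 - <<'E'
from h import *
s=st();im,d=capture('wrist');save('w5',im);np.save('w5.npy',d);P=wcloud(d,s);Z=P[...,2]
for n in ['disc','blade','stem']:
    for o in models.spot_in('wrist',n)[:2]:
        a,b=[int(v) for v in o['position']];print(n,round(o['confidence'],2),a,b,np.round(P[a,b],3))
r=np.hypot(P[...,0]-.496,P[...,1]-.004)
m=(Z>.136)&(Z<.15)&(r<.03);q=P[m];print('hub',len(q),np.median(q,0),cv2.minEnclosingCircle(q[:,:2].astype(np.float32)))
m=(Z>.139)&(Z<.152)&(r>.05)&(r<.08);q=P[m];
if len(q)>20:print('rim',len(q),cv2.minEnclosingCircle(q[:,:2].astype(np.float32)))
m=(Z>.112)&(Z<.125)&(r<.06);q=P[m];print('plate',len(q),np.median(q,0),cv2.minEnclosingCircle(q[:,:2].astype(np.float32)))
im,d=capture('top');P=cloud('top',d);Z=P[...,2];m=(Z>.012)&(Z<.03)&(P[...,0]>.37)&(P[...,0]<.54)&(P[...,1]<-.13)&(P[...,1]>-.34)
q=P[m];print('lid',len(q),np.median(q,0),np.percentile(q[:,2],[5,95]),cv2.minEnclosingCircle(q[:,:2].astype(np.float32)))
E
```

```text
t 14.6 p [0.4958 0.0042 0.2688] r [-3.141e+00  1.000e-03  1.201e+00] F [ 0.3 -0.4 -0.2] w 1.002 g 0.0 q [-0.13 -0.09  1.87 -0.    1.37  0.24]
disc 0.73 195 277 [0.496 0.01  0.143]
blade 0.55 220 264 [ 0.474 -0.014  0.121]
hub 759 [0.49658752 0.00624413 0.142418  ] ((0.4961608350276947, 0.005445241928100586), 0.013543066568672657)
rim 4394 ((0.4956134259700775, 0.004820344503968954), 0.07127636671066284)
plate 8415 [0.49768658 0.00994442 0.1183799 ] ((0.4965645670890808, 0.0002373589522903785), 0.05720735713839531)
lid 1380 [ 0.4586602  -0.24469753  0.01937704] [0.0141273  0.02456804] ((0.46289774775505066, -0.2536734640598297), 0.09612224996089935)
```

View pics/w5.png

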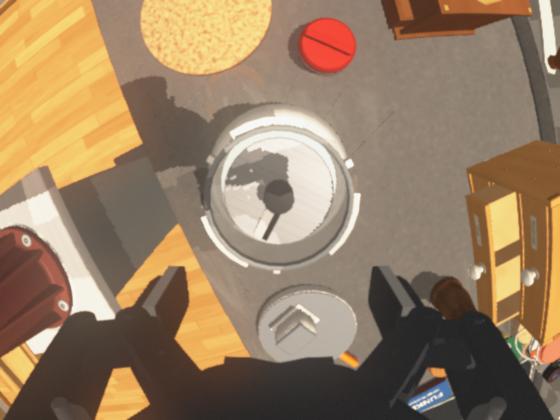

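The lid lies flat, right way up, at (305,325). The disc hub is at (277,195), with a dark strip from it towards (265,238) that may be the blade, so I'll zoom in.

```bash
python3 - <<'E'
from h import *
im=cv2.imread('pics/w5.png')[140:260,215:345];cv2.imwrite('pics/c5.png',cv2.resize(im,None,fx=5,fy=5,interpolation=cv2.INTER_CUBIC))
s=env.observe();d=np.load('w5.npy');P=wcloud(d,s)
for a,b in [(220,264),(230,262),(236,265),(215,271),(220,270),(230,267),(225,262),(225,268)]: print(a,b,np.round(P[a,b],4),np.round(np.degrees(np.arctan2(P[a,b,1]-.0055,P[a,b,0]-.4962)),1))
E
```

```text
220 264 [ 0.4734 -0.0156  0.1204] -137.2
230 262 [ 0.4682 -0.0236  0.1223] -133.9
236 265 [ 0.468  -0.0313  0.1195] -127.5
215 271 [ 0.4814 -0.0134  0.1204] -128.1
220 270 [ 0.4789 -0.0173  0.1216] -127.3
230 267 [ 0.4718 -0.0268  0.1179] -127.0
225 262 [ 0.4696 -0.0198  0.1196] -136.5
225 268 [ 0.4747 -0.0223  0.1182] -127.7
```

View pics/c5.png

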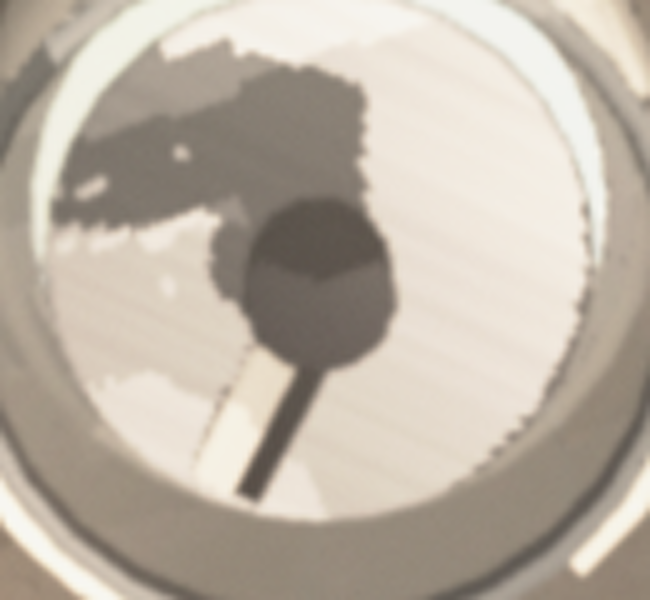

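The bright strip with its dark slot runs from the hub to crop (230,490), so the blade points at about −133° in the world. I'll grip across that, with tool y at −43°.

>>> apply_moves(plan=[0.001, 0, 0, 0, 0, 8, 0.55, 0.001, 0, 0, 0, 0, 16, 0.55, 0.001, 0, 0.01, 0, 0, 21.8, 0.55, 0.001, 0, 0.05, 0, 0, 21.8, 0.55, 0.001, 0, 0.09, 0, 0, 21.8, 0.55, 0.001, 0, 0.12, 0, 0, 21.8, 0.55, 0.001, 0, 0.145, 0, 0, 21.8, 0.55, 0.001, 0, 0.145, 0, 0, 21.8, 0.55])

```text
time: 15.65
tool_pos: [0.4922, 0.0042, 0.1196]
tool_rot: [-3.134, 0.006, 0.818]
contact_force: [-0.3, 0.3, -0.3]
gripper_width: 0.554
grip_force: 0.0
```

>>> apply_moves(plan=[0, 0, 0, 0, 0, 0, 0.55, 0, 0, 0, 0, 0, 0, 0, 0, 0, 0, 0, 0, 0, 0, 0, 0, 0, 0, 0, 0, 0, 0, 0, 0, 0, 0, 0, 0, 0, 0, 0, 0, 0, 0, 0])

```text
time: 16.25
tool_pos: [0.4979, 0.0046, 0.1263]
tool_rot: [3.139, -0.002, 0.82]
contact_force: [-1.8, -0.2, 6.4]
gripper_width: 0.286
grip_force: 59.1
```

>>> apply_moves(plan=[0, 0, -0.005, 0, 0, 0, 0, 0, 0, -0.015, 0, 0, 0, 0, 0, 0, -0.025, 0, 0, 0, 0, 0, 0, -0.025, 0, 0, 0, 0])

```text
time: 16.65
tool_pos: [0.4979, 0.0045, 0.1512]
tool_rot: [3.138, -0.002, 0.82]
contact_force: [0.5, 0.2, -0.9]
gripper_width: 0.288
grip_force: 58.9
```

```bash
python3 - <<'E'
from h import *
s=st()
im,d=capture('wrist');save('w6',im[150:420]);rel([.486,.232,.26],.82)
E
```

```text
t 16.65 p [0.4979 0.0045 0.1512] r [ 3.138e+00 -2.000e-03  8.200e-01] F [ 0.5  0.2 -0.9] w 0.288 g 58.9 q [-0.13  0.03  1.98 -0.    1.13  0.62]
 shift [ 0.1587 -0.1632 -0.1098] turn [ 0.13 -0.09 -0.01]
```

View pics/w6.png

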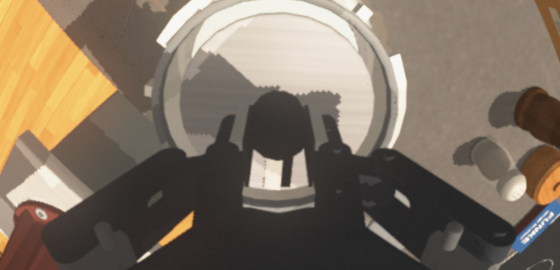

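>>> apply_moves(plan=[0, 0, -0.04, 0, 0, 0, 0, 0, 0, -0.08, 0, 0, 0, 0, 0.01, -0.01, -0.11, 0, 0, 0, 0, 0.159, -0.163, -0.11, 0, 0, 0, 0, 0.159, -0.163, -0.11, 0, 0, 0, 0, 0.159, -0.163, -0.11, 0, 0, 0, 0, 0.159, -0.163, -0.11, 0, 0, 0, 0, 0.159, -0.163, -0.11, 0, 0, 0, 0])

```text
time: 17.5
tool_pos: [0.4845, 0.2364, 0.2585]
tool_rot: [-3.14, -0.001, 0.824]
contact_force: [0.6, -1.5, -2.0]
gripper_width: 0.285
grip_force: 59.5
```

>>> apply_moves(plan=[0, 0, 0, 0, 0, 0, 0, 0, 0, 0, 0, 0, 0, 0])

```text
time: 17.7
tool_pos: [0.4854, 0.2314, 0.2584]
tool_rot: [3.141, 0.002, 0.82]
contact_force: [0.1, -0.3, -1.4]
gripper_width: 0.288
grip_force: 59.5
```

```bash
python3 - <<'E'
from h import *
s=st();im,d=capture('wrist');save('w7',im);P=wcloud(d,s);Z=P[...,2]
c=s['tool_pos'];r=np.hypot(P[...,0]-c[0],P[...,1]-c[1])
m=(Z>c[2]-.03)&(Z<c[2]+.006)&(r<.07);m[270:]=0;q=P[m];print('disc?',m.sum(),np.median(q-c,0),np.percentile(q[:,2]-c[2],[5,50,95]))
c2=cv2.convexHull(q[:,:2].astype(np.float32))[:,0];A=np.c_[2*c2,np.ones(len(c2))];l=np.linalg.lstsq(A,(c2**2).sum(1),rcond=None)[0];print(l[:2],np.sqrt(l[2]+l[0]**2+l[1]**2))
im2,d2=capture('top');save('top2',im2);P=cloud('top',d2)
for n in ['stem','disc','trivet']:
    for o in models.spot_in('top',n)[:1]:
        a,b=[int(v) for v in o['position']];print(n,round(o['confidence'],2),a,b,np.round(P[a,b],3))
rel([.486,.232,.04],.82)
E
```

```text
t 17.7 p [0.4854 0.2314 0.2584] r [3.141e+00 2.000e-03 8.200e-01] F [ 0.1 -0.3 -1.4] w 0.288 g 59.5 q [ 0.31  0.01  1.79 -0.    1.34  1.07]
disc? 15809 [ 0.01826606  0.02028898 -0.00785063] [-0.00950914 -0.00785063 -0.00590295]
[0.48574897 0.23257882] 0.050455353398085184
stem 0.58 232 243 [0.431 0.154 0.6  ]
disc 0.76 228 228 [0.457 0.222 0.248]
trivet 0.89 232 243 [0.431 0.154 0.6  ]
 shift [ 0.001  -0.0009  0.219 ] turn [ 0.01  0.01 -0.14]
```

View pics/w7.png

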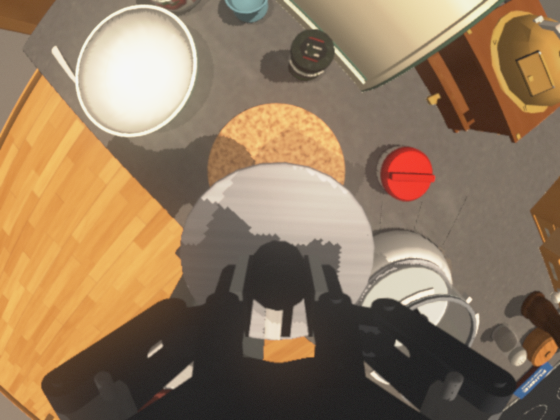

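The disc hangs level in the grip at (278,230), with its blade between the fingers. Its centre is over the trivet's centre, so I'll lower it.

>>> apply_moves(plan=[0, 0, 0.05, 0, 0, 0, 0, 0, 0, 0.1, 0, 0, 0, 0, 0, 0, 0.15, 0, 0, 0, 0, 0, 0, 0.19, 0, 0, 0, 0, 0, 0, 0.215, 0, 0, 0, 0, 0, 0, 0.225, 0, 0, 0, 0, 0, 0, 0.225, 0, 0, 0, 0, 0, 0, 0.225, 0, 0, 0, 0])

```text
time: 18.75
tool_pos: [0.4873, 0.2323, 0.0356]
tool_rot: [3.14, -0.003, 0.819]
contact_force: [-0.0, -0.9, -1.3]
gripper_width: 0.285
grip_force: 59.4
```

>>> apply_moves(plan=[0, 0, 0.003, 0, 0, 0, 0, 0, 0, 0.006, 0, 0, 0, 0, 0, 0, 0.006, 0, 0, 0, 0])

```text
time: 19.05
tool_pos: [0.486, 0.2323, 0.0286]
tool_rot: [3.141, -0.001, 0.82]
contact_force: [-1.0, 0.8, -1.1]
gripper_width: 0.285
grip_force: 59.5
```

>>> apply_moves(plan=[0, 0, 0.0025, 0, 0, 0, 0, 0, 0, 0.0025, 0, 0, 0, 0])

```text
time: 19.25
tool_pos: [0.4863, 0.2325, 0.0264]
tool_rot: [3.141, -0.001, 0.82]
contact_force: [-2.4, -0.1, 3.2]
gripper_width: 0.284
grip_force: 59.7
```

>>> apply_moves(plan=[0, 0, 0.0015, 0, 0, 0, 0, 0, 0, 0.0015, 0, 0, 0, 0])

```text
time: 19.45
tool_pos: [0.4863, 0.2327, 0.026]
tool_rot: [3.141, -0.001, 0.82]
contact_force: [-4.9, 0.6, 11.5]
gripper_width: 0.288
grip_force: 60.3
```

>>> apply_moves(plan=[0, 0, -0.0015, 0, 0, 0, 0.6, 0, 0, -0.0015, 0, 0, 0, 0.6, 0, 0, -0.0015, 0, 0, 0, 0.6, 0, 0, -0.02, 0, 0, 0, 0.6, 0, 0, -0.06, 0, 0, 0, 0.6, 0, 0, -0.11, 0, 0, 0, 0.6, 0, 0, -0.16, 0, 0, 0, 0.6, 0, 0, -0.2, 0, 0, 0, 0.6])

```text
time: 20.25
tool_pos: [0.4862, 0.2323, 0.2268]
tool_rot: [3.14, -0.002, 0.82]
contact_force: [0.4, 0.8, 0.3]
gripper_width: 0.602
grip_force: 0.0
```

>>> apply_moves(plan=[-0.159, 0.163, -0.04, 0, 0, 0, 0.6, -0.159, 0.163, -0.04, 0, 0, 0, 0.6, -0.159, 0.163, -0.04, 0, 0, 0, 0.6, -0.159, 0.163, -0.04, 0, 0, 0, 0.6, -0.159, 0.163, -0.04, 0, 0, 0, 0.6, -0.159, 0.163, -0.04, 0, 0, 0, 0.6, -0.159, 0.163, -0.04, 0, 0, 0, 0.6])

```text
time: 20.95
tool_pos: [0.4961, 0.0043, 0.2636]
tool_rot: [-3.141, -0.0, 0.818]
contact_force: [0.4, 1.3, 0.1]
gripper_width: 0.597
grip_force: 0.0
```

```bash
python3 - <<'E'
from h import *
s=st();im,d=capture('wrist');save('w8',im);P=wcloud(d,s);Z=P[...,2]
r=np.hypot(P[...,0]-.496,P[...,1]-.005)
for lo,hi in[(.127,.14),(.105,.118)]:
    m=(Z>lo)&(Z<hi)&(r<.03);q=P[m];print('stem',len(q),np.median(q,0) if len(q) else '',cv2.minEnclosingCircle(q[:,:2].astype(np.float32)) if len(q) else '')
for o in models.spot_in('wrist','stem')[:2]:
    a,b=[int(v) for v in o['position']];print(round(o['confidence'],2),a,b,np.round(P[a,b],3))
r=np.hypot(P[...,0]-.486,P[...,1]-.232);m=(Z>.014)&(Z<.022)&(r<.06)&(r>.02);q=P[m];print('disc',len(q),cv2.minEnclosingCircle(q[:,:2].astype(np.float32)))
rel([.4965,.005,.116],.82)
E
```

```text
t 20.95 p [0.4961 0.0043 0.2636] r [-3.141 -0.     0.818] F [0.4 1.3 0.1] w 0.597 g 0.0 q [-0.13 -0.09  1.87  0.    1.36  0.62]
stem 204 [0.49696204 0.00587388 0.132837  ] ((0.49634361267089844, 0.005236820317804813), 0.006990682799369097)
stem 877 [0.49880647 0.00791197 0.1132809 ] ((0.49646684527397156, 0.005276593845337629), 0.017939148470759392)
0.74 191 276 [0.499 0.011 0.13 ]
disc 3852 ((0.4864422380924225, 0.2312917560338974), 0.05912918969988823)
 shift [1.000e-04 1.100e-03 1.472e-01] turn [-0.08  0.02  0.03]
```

View pics/w8.png

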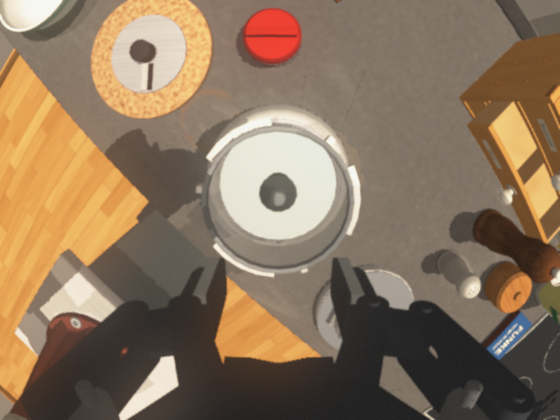

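The disc lies in the middle of the trivet at (148,55). The stem stands in the machine at (277,192), and its measured position and heights match what is given.

>>> apply_moves(plan=[0, 0.0005, 0.05, 0, 0, 0, 0.45, 0, 0.0005, 0.09, 0, 0, 0, 0.45, 0, 0.0005, 0.12, 0, 0, 0, 0.45, 0, 0.0005, 0.138, 0, 0, 0, 0.45, 0, 0.0005, 0.146, 0, 0, 0, 0.45, 0, 0.0005, 0.146, 0, 0, 0, 0.45, 0, 0.0005, 0.146, 0, 0, 0, 0.45])

```text
time: 21.75
tool_pos: [0.4975, 0.0049, 0.1189]
tool_rot: [3.14, -0.001, 0.821]
contact_force: [0.6, 0.1, 0.7]
gripper_width: 0.451
grip_force: 0.0
```

>>> apply_moves(plan=[0, 0, 0, 0, 0, 0, 0, 0, 0, 0, 0, 0, 0, 0, 0, 0, 0, 0, 0, 0, 0, 0, 0, 0, 0, 0, 0, 0, 0, 0, 0, 0, 0, 0, 0])

```text
time: 22.25
tool_pos: [0.4979, 0.0043, 0.1195]
tool_rot: [3.139, -0.002, 0.82]
contact_force: [-0.6, 1.3, 5.9]
gripper_width: 0.126
grip_force: 58.7
```

>>> apply_moves(plan=[0, 0, -0.01, 0, 0, 0, 0, 0, 0, -0.02, 0, 0, 0, 0, 0, 0, -0.035, 0, 0, 0, 0, 0, 0, -0.06, 0, 0, 0, 0, 0, 0, -0.1, 0, 0, 0, 0, 0, 0, -0.15, 0, 0, 0, 0, 0, 0, -0.15, 0, 0, 0, 0])

```text
time: 22.95
tool_pos: [0.5015, 0.0037, 0.2773]
tool_rot: [3.128, -0.009, 0.82]
contact_force: [1.6, 0.1, 0.5]
gripper_width: 0.126
grip_force: 58.8
```

```bash
python3 - <<'E'
from h import *
s=st();rel([.461,.435,.268],.82)
E
```

```text
t 22.95 p [0.5015 0.0037 0.2773] r [ 3.128 -0.009  0.82 ] F [1.6 0.1 0.5] w 0.126 g 58.8 q [-0.13 -0.1   1.86 -0.    1.37  0.62]
 shift [ 0.2876 -0.324   0.0076] turn [ 0.77 -0.54 -0.01]
```

>>> apply_moves(plan=[0.29, -0.32, 0, 0, 0, 0, 0, 0.29, -0.32, 0, 0, 0, 0, 0, 0.29, -0.32, 0, 0, 0, 0, 0, 0.29, -0.32, 0, 0, 0, 0, 0, 0.29, -0.32, 0, 0, 0, 0, 0, 0.29, -0.32, 0, 0, 0, 0, 0, 0.29, -0.32, 0, 0, 0, 0, 0, 0.29, -0.32, 0, 0, 0, 0, 0])

```text
time: 23.75
tool_pos: [0.4626, 0.4048, 0.268]
tool_rot: [3.141, 0.0, 0.82]
contact_force: [0.7, 0.3, 0.2]
gripper_width: 0.129
grip_force: 58.8
```

```bash
python3 - <<'E'
from h import *
s=st()
rel([.461,.435,.268],.82)
E
```

```text
t 23.75 p [0.4626 0.4048 0.268 ] r [3.141 0.    0.82 ] F [0.7 0.3 0.2] w 0.129 g 58.8 q [ 0.6   0.17  1.6  -0.    1.37  1.36]
 shift [ 0.021  -0.0218 -0.    ] turn [ 0.02  0.01 -0.  ]
```

>>> apply_moves(plan=[0.021, -0.021, 0, 0, 0, 0, 0, 0.021, -0.021, 0, 0, 0, 0, 0, 0.021, -0.021, 0, 0, 0, 0, 0])

```text
time: 24.05
tool_pos: [0.4618, 0.4327, 0.2675]
tool_rot: [3.141, 0.002, 0.821]
contact_force: [-0.3, -0.2, -1.3]
gripper_width: 0.129
grip_force: 58.8
```

```bash
python3 - <<'E'
from h import *
s=st();im,d=capture('wrist');P=wcloud(d,s);Z=P[...,2]
r=np.hypot(P[...,0]-.461,P[...,1]-.435);m=(Z>.055)&(Z<.075)&(r<.09)&(r>.06);q=P[m][:,:2]
A=np.c_[2*q,np.ones(len(q))];l=np.linalg.lstsq(A,(q**2).sum(1),rcond=None)[0];print('rim',len(q),l[:2],np.sqrt(l[2]+l[0]**2+l[1]**2))
m=(Z>.225)&(Z<.275)&(np.hypot(P[...,0]-s['tool_pos'][0],P[...,1]-s['tool_pos'][1])<.05);m[330:]=0;save('w9',im)
E
```

```text
t 24.05 p [0.4618 0.4327 0.2675] r [3.141e+00 2.000e-03 8.210e-01] F [-0.3 -0.2 -1.3] w 0.129 g 58.8 q [ 0.64  0.21  1.56 -0.    1.38  1.39]
rim 2080 [0.45975391 0.43672678] 0.07298169014064197
```

View pics/w9.png

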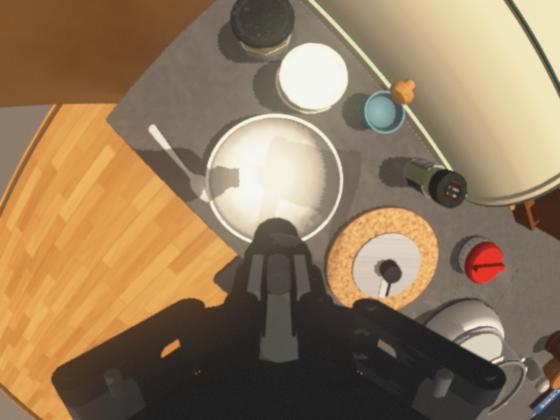

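The stem is held at (278,235) just in front of the dish (centre about (275,180) in the picture, lower down). The measured dish centre is within 4 mm of the tool axis, so I'll correct and lower. I have now viewed 12 pictures, two over the limit of 10, so I'll view no more and check numerically from here.

>>> apply_moves(plan=[0.0015, -0.004, 0.05, 0, 0, 0, 0, 0.0015, -0.004, 0.1, 0, 0, 0, 0, 0.0015, -0.004, 0.14, 0, 0, 0, 0, 0.0015, -0.004, 0.18, 0, 0, 0, 0, 0.0015, -0.004, 0.2, 0, 0, 0, 0, 0.0015, -0.004, 0.206, 0, 0, 0, 0, 0.0015, -0.004, 0.206, 0, 0, 0, 0, 0.0015, -0.004, 0.206, 0, 0, 0, 0])

```text
time: 24.9
tool_pos: [0.462, 0.4368, 0.0641]
tool_rot: [3.141, -0.003, 0.819]
contact_force: [-1.1, 0.6, 0.3]
gripper_width: 0.129
grip_force: 58.8
```

>>> apply_moves(plan=[0, 0, 0.002, 0, 0, 0, 0, 0, 0, 0.004, 0, 0, 0, 0, 0, 0, 0.004, 0, 0, 0, 0])

```text
time: 25.2
tool_pos: [0.4607, 0.4368, 0.0587]
tool_rot: [3.141, -0.001, 0.82]
contact_force: [0.0, -0.1, -0.4]
gripper_width: 0.123
grip_force: 58.8
```

>>> apply_moves(plan=[0, 0, 0.002, 0, 0, 0, 0, 0, 0, 0.002, 0, 0, 0, 0])

```text
time: 25.4
tool_pos: [0.4601, 0.4365, 0.0558]
tool_rot: [-3.142, 0.0, 0.82]
contact_force: [0.5, -0.1, -0.8]
gripper_width: 0.121
grip_force: 58.8
```

>>> apply_moves(plan=[0, 0, 0.0015, 0, 0, 0, 0, 0, 0, 0.0015, 0, 0, 0, 0])

```text
time: 25.6
tool_pos: [0.4605, 0.4368, 0.0548]
tool_rot: [-3.141, -0.0, 0.82]
contact_force: [0.5, -0.9, 1.7]
gripper_width: 0.128
grip_force: 59.0
```

>>> apply_moves(plan=[0, 0, 0, 0, 0, 0, 0.45, 0, 0, 0, 0, 0, 0, 0.45, 0, 0, 0, 0, 0, 0, 0.45, 0, 0, -0.02, 0, 0, 0, 0.45, 0, 0, -0.06, 0, 0, 0, 0.45, 0, 0, -0.11, 0, 0, 0, 0.45, 0, 0, -0.16, 0, 0, 0, 0.45, 0, 0, -0.21, 0, 0, 0, 0.45])

```text
time: 26.4
tool_pos: [0.4601, 0.4362, 0.2662]
tool_rot: [-3.142, 0.0, 0.82]
contact_force: [0.7, 0.2, 0.2]
gripper_width: 0.452
grip_force: 0.0
```

>>> apply_moves(plan=[0, 0, 0, 0, 0, 0, 0.45, 0, 0, 0, 0, 0, 0, 0.45])

```text
time: 26.6
tool_pos: [0.4614, 0.4372, 0.2672]
tool_rot: [3.141, -0.005, 0.82]
contact_force: [0.6, -0.7, -0.6]
gripper_width: 0.451
grip_force: 0.0
```

```bash
python3 - <<'E'
from h import *
s=st();im,d=capture('wrist');P=wcloud(d,s);Z=P[...,2]
def c(x,y,lo,hi,R0,n):
    m=(Z>lo)&(Z<hi)&(np.hypot(P[...,0]-x,P[...,1]-y)<R0);q=P[m]
    print(n,len(q),np.round(np.median(q,0),4) if len(q) else '',np.round(cv2.minEnclosingCircle(q[:,:2].astype(np.float32))[0],4) if len(q) else '')
c(.46,.4365,.06,.075,.03,'stem top'); c(.46,.4365,.04,.055,.03,'collar')
c(.486,.232,.033,.047,.04,'hub');c(.486,.232,.006,.013,.1,'trivet')
for n in ['stem','disc','trivet','dish']:
    for o in models.spot_in('wrist',n)[:1]:
        a,b=[int(v) for v in o['position']];print(n,round(o['confidence'],2),a,b,np.round(P[a,b],3))
E
```

```text
t 26.6 p [0.4614 0.4372 0.2672] r [ 3.141 -0.005  0.82 ] F [ 0.6 -0.7 -0.6] w 0.451 g 0.0 q [ 0.65  0.21  1.55 -0.    1.37  1.4 ]
stem top 135 [0.4597 0.4381 0.068 ] [0.4589 0.437 ]
collar 602 [0.4604 0.439  0.0484] [0.4588 0.4373]
hub 303 [0.4856 0.2356 0.0416] [0.4857 0.2328]
trivet 2820 [0.5152 0.2785 0.0123] [0.4854 0.2348]
stem 0.58 180 276 [0.462 0.442 0.068]
disc 0.6 272 388 [0.484 0.246 0.04 ]
trivet 0.56 236 391 [0.517 0.273 0.017]
dish 0.82 195 281 [0.452 0.422 0.048]
```

The stem stands upright in the dish, the disc sits within about 2 mm of the trivet's centre, and the lid is flat beside the machine. Handing in.

```bash
python3 -c "
from h import *
print(workorder.hand_in())"
```

```text
the job is handed in; nothing more can be done
None
```

The job is handed in at about 27 s: lid turned to its stop (about 36°, peak push about 16 N) and laid flat on the worktop to the right of the machine, disc within about 2 mm of the trivet's centre, stem standing in the green-banded bowl; I viewed 12 pictures, two over the limit of 10.

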